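# Raise the lane barrier and push the flask through

### The job

Push the counterweighted barrier arm up past its balance point so that it stays raised by itself. Then push the conical flask along its guide lane, under the raised barrier, until it stands upright against the stop at the far end. Only push with the fingers: nothing is to be picked up or knocked over, the flask stays standing in its lane, and the jars round about are left where they stand.

Things in the scene. Friction and masses are not known exactly. Their poses are not given: they have to be found in the camera images.
- lane: Fixed guide lane. Origin at the centre of its underside, on the table; +x is the direction of travel (away from the robot), +y points to the hinge post, z up. Floor 230 x 96 mm, its top at z = 6 mm. White guide rails along x, inner faces at y = -35 and +35 mm, 8 mm thick, tops at z = 23 mm. The near end is open. The barrier crosses it at x = 0; cross foot there 56 mm in x, y = -85 to +140 mm.
- end_stop (a point): Middle of the upper near edge of the white end stop across the far end of the lane: lane x = 105 mm, y = 0, z = 31 mm. The stop is 10 mm thick.
- rest_post (a point): Top of the slim post on which the lowered barrier arm lies: lane x = 0, y = -66 mm, z = 78 mm; 14 mm wide in y, 26 mm in x.
- boom_hinge (a point): Hinge axis of the barrier arm, parallel to the lane's x: lane x = 0, y = 105 mm, z = 85 mm. It is held by a fixed post of two cheeks, 34 mm in y, 46 mm in x over the pin heads, 97 mm high.
- boom_push (a point): Point on the centre line of the barrier arm near its free end, 222 mm from the hinge; it moves with the arm. Arm down: lane x = 0, y = -117 mm, z = 85 mm, outside the rails with only the table beneath. The arm is a round steel tube 14 mm in diameter (rubber end cap 17 mm) that ends 250 mm from the hinge. Some 0.5 to 0.8 N upward here starts it moving.
- boom (a joint): Barrier angle, rad: 0 = level across the lane, grows as the free end goes up, 1.6 = upright against its open stop, clear of the lane. A dark counterweight (38 mm disc, 30 mm wide) stands 49 mm above the hinge. Let go below the balance point (about 0.8) the arm falls shut; above it, it swings open by itself and stays. A damper slows it: let it swing for 1 to 3 s.
- flask: Empty conical glass flask, 50 to 90 g, 64 mm across the base, neck about 22 mm, 106 mm high (for contact a plain cone from base to rim). Origin at the centre of its underside, z up. Starts on the lane floor between the rails at lane x = -72 to -58 mm; against the end stop its origin is at lane x = 73 mm. The lowered barrier blocks its neck.
- cream_jar: Bystander: low white jar, 51 mm across, 27 mm high, standing on the table well to the left of the lane. Origin at the centre of its underside.
- powder_jar: Bystander: upright spice jar with dark cap, 44 mm across, 105 mm high, standing on the table to the left of the hinge post. Origin at the centre of its underside.
- pot_lotion: Bystander: low white pot with a tan lid, 65 mm across, 29 mm high, standing on the table to the right of the far end of the lane. Origin at the centre of its underside.
Not all that is in view belongs to the job. Leave any pink look-alike of the flask alone.

How it is judged:
By the outcome, as a careful person would: the job done as asked, in the order asked, and still so for the second after the job is handed in, with the robot touching nothing.
It also fails if it takes over 56 s, if anything falls off the work surface, if the arm or the gripper's body presses on something with over 40 N, if the wrist force passes 120 N, or if a joint passes its speed limit or range.

### The arm

A 7-joint arm with a two-finger parallel gripper is mounted at the origin on a cart in front of the work surface, level with it; the furniture and walls round the work are solid. World frame = base frame: x ahead of the robot, y to its left, z up, the work surface at z = 0. Lengths are in m, angles in rad, forces in N, time in s.
With the tool pointing down it reaches from about 0.4 to 0.85 m from the base axis. Payload 10.4 kg.
Tool frame: the origin (TCP) lies on the centre line of the jaws, within the pads' length; the fingertips stand 11 mm ahead of it and the grasp point (between the pads) lies 8 mm behind it (tip_reach is the distance from the TCP to the fingertips, in m); z points along the fingers, y is the line along which they close (so a half turn about z gives the same grasp; the last joint's range is limited). The gripper opens to 85 mm and grips with 20 to 120 N. Pads are 22 mm wide; open, the fingers measure 114 mm over their backs; the gripper's body (76 mm by 85 mm) begins 54 mm behind the grasp point. The pads swing forward as they close: fully open they stand 13 mm farther back than shut.
Start: joints at [-0.023, 0.332, -0.065, 1.46, 0.022, 1.35, -0.088], TCP at [0.625, 0, 0.242] pointing down, gripper open.
Joint ranges: [-2.6, 2.6], [-0.5, 2.12], [-1.47, 1.34], [0.16, 2.42], [-1.27, 4.41], [0.06, 2.06], [-2.6, 2.6]. Speed limits (rad/s): [2.22, 2.22, 2.79, 2.79, 3.14, 3.14, 3.14].

### API

Orientations are given as a unit quaternion [x, y, z, w].
In Python, from workcell import get_obs, camera, hand_in, tip_reach gives the robot as it stands. The module is installed in compiled form; this text tells all that it offers.
- The arm moves only by the tool move_arm, never from a script. Its argument "plan" is a list of rows, each an object with "delta_pos": the shift along the tool's x, y, z in fractions of the full range, 1 being 0.75 m, a list of three; "turn": the turn, a rotation vector about the tool's x, y, z in a scale on which 1.0 is pi rad, a list of three; "fingers": the closure, from 0 (fully open) to 1 (shut). A call has 1 to 12 rows; each row is the pose to reach, as a shift and turn from the pose commanded when the call began, along the tool's axes at that moment; what a row does not reach only later rows make up. A row lasts 1/8 s, in which the tool goes at most 62.5 mm and 10.7 degrees, less where a joint would pass 70% of its speed; a pose out of reach is approached as far as the arm can. A call with a gripper value outside its range is refused whole. The fingers move at their own pace and stop on an object; "force" is the grip in N (left out, the last holds). Time passes only in rows, so rows that repeat a pose let the fingers close. It gives the time, the measured TCP pose, the force, the opening and the grip force at its end, in the units of the state.
- get_obs(): the state, without advancing time (a new reading comes with each control period).
- camera(name): name is "scene" or "side" or "wrist"; returns a dict with "color" (384x512x3 uint8, red, green, blue), "range_z" (384x512 float32, m along the optical axis (not along the pixel's ray), 0 where there is no reading), "fx", "fy", "cx", "cy" (pixels), "R" (3x3) and "t" (3): a world point X has camera coordinates R X + t; the wrist camera has in their place "tool_from_camera" (4x4, takes a point from camera to tool coordinates, whose origin is the TCP and whose axes are the flange's). Camera axes: x right, y down, z forward; pixel columns grow to the right and rows downward; lengths in m; the calibration is good to about 2 mm. The wrist camera is an equidistant fisheye: a pixel r from the principal point sees the ray r / f radians off the axis. A picture is of the moment at which its call begins: read the wrist's pose just before it.
- hand_in(): hands the job in; it is judged then, once.
The state is a dict: "clock": time; "joint_pos": joint angles; "joint_velocities": joint speeds; "tau": joint torques, N m; "position": TCP position; "ee_rot": TCP orientation; "ft_force": force on the tool from outside, world axes, zero at the start; "torque": the same for the moment, N m; "grip_width": opening from 0.0 (shut) to 1.0 (fully open); "grasp_force": force on a finger pad.
Only numpy, scipy, OpenCV 4.12 (cv2) and the standard library are available. Lean on these libraries where they do the work, as an engineer would, in place of code of your own. Each camera call takes 0.05 s, during which the arm holds its last target. There are 200 camera calls.

## Working session

There is one attempt and no reset: what is moved stays moved. The work goes in short steps, Python scripts to look and compute and a tool call to move; the robot and the scene stay as the last step left them, time stands still between calls to the robot, and variables do not carry over. Pictures are saved under pics/ and viewed, at most 10 in all, crops included, and the job is handed in when it is done.

Besides the shell and the picture viewer there is one more tool, called after "Call:" by a JSON object that holds its "name" and its "arguments", one argument or row to a line. move_arm: Moves the arm, as the interface text tells. Its arguments: {"type":"object","properties":{"plan":{"type":"array","items":{"type":"object","properties":{"delta_pos":{"type":"array","items":{"type":"number"}},"turn":{"type":"array","items":{"type":"number"}},"fingers":{"type":"number"}}}},"force":{"type":"number"}},"required":["plan"]}

```bash
mkdir -p pics; cat > h.py <<'E'
import numpy as np, cv2
from workcell import get_obs, camera, hand_in, tip_reach
def snap(n,f=None):
    c=camera(n)
    if f: cv2.imwrite('pics/'+f,cv2.cvtColor(c['color'],cv2.COLOR_RGB2BGR))
    return c
def cloud(c):
    z=c['range_z']; v,u=np.indices(z.shape)
    p=np.stack([(u-c['cx'])/c['fx']*z,(v-c['cy'])/c['fy']*z,z],-1)
    w=(p-c['t'])@c['R']; w[z==0]=np.nan
    return w
def proj(c,X):
    p=np.atleast_2d(X)@c['R'].T+c['t']
    return np.c_[p[:,0]/p[:,2]*c['fx']+c['cx'],p[:,1]/p[:,2]*c['fy']+c['cy']]
E
python3 - <<'E'
from h import *
import pickle
a=snap('scene','s1.png');b=snap('side','d1.png')
pickle.dump((a,b),open('c1.pkl','wb'))
o=get_obs();print(o['position'],o['ee_rot'],o['clock'],tip_reach)
for c in(a,b):print(-c['R'].T@c['t'],c['R'][2])
E
```

```text
[6.24693488e-01 1.38577325e-05 2.41578923e-01] [ 7.07085079e-01  7.07128197e-01 -4.69913039e-04 -4.28674546e-04] 0.1 0.011
[-0.4486702  -0.78561457  0.72537704] [ 0.77399313  0.41034128 -0.48223922]
[0.1490615  0.62624246 0.70082719] [ 0.3393622  -0.76435213 -0.5482692 ]
```

View pics/s1.png

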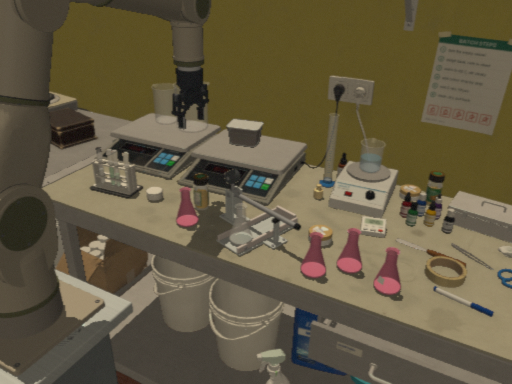

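View pics/d1.png

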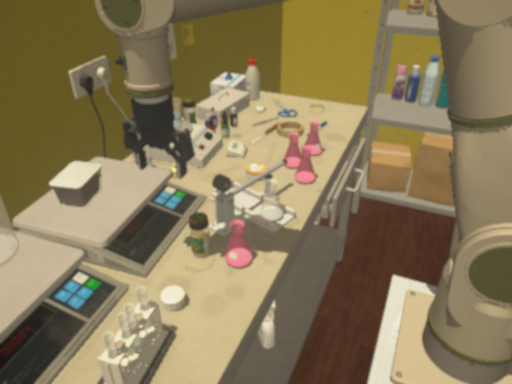

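```bash
python3 - <<'E'
from h import *
import pickle
a,b=pickle.load(open('c1.pkl','rb'))
def crop(c,u0,v0,w,h,k):
    return cv2.resize(cv2.cvtColor(c['color'][v0:v0+h,u0:u0+w],cv2.COLOR_RGB2BGR),None,fx=k,fy=k,interpolation=cv2.INTER_CUBIC)
cv2.imwrite('pics/cr1.png',np.vstack([crop(a,170,160,160,60+35,5),])[:])
cv2.imwrite('pics/cr1.png',np.hstack([crop(a,195,160,115,100,3.45),crop(b,190,165,115,100,3.45)]))
W=cloud(a);V=cloud(b)
for n,P,pts in(('a',W,[(187,222),(155,194),(202,190),(320,235),(240,240),(262,228),(276,225),(297,226),(232,177)]),('b',V,[(238,255),(173,296),(200,240),(258,168),(270,212),(224,183),(270,190),(285,163)])):
    for u,v in pts:print(n,u,v,np.round(P[v,u],3))
E
```

```text
a 187 222 [ 0.463 -0.085  0.018]
a 155 194 [0.54  0.09  0.023]
a 202 190 [ 0.567 -0.067  0.067]
a 320 235 [ 0.467 -0.476  0.102]
a 240 240 [ 0.455 -0.262  0.022]
a 262 228 [ 0.555 -0.275  0.008]
a 276 225 [ 0.517 -0.336  0.058]
a 297 226 [ 0.491 -0.406  0.091]
a 232 177 [ 0.559 -0.175  0.141]
b 238 255 [ 0.478 -0.043  0.036]
b 173 296 [0.55  0.117 0.031]
b 200 240 [ 0.571 -0.036  0.055]
b 258 168 [ 0.59  -0.425  0.032]
b 270 212 [ 0.472 -0.224  0.036]
b 224 183 [ 0.564 -0.154  0.143]
b 270 190 [ 0.478 -0.237  0.095]
b 285 163 [ 0.494 -0.394  0.087]
```

View pics/cr1.png

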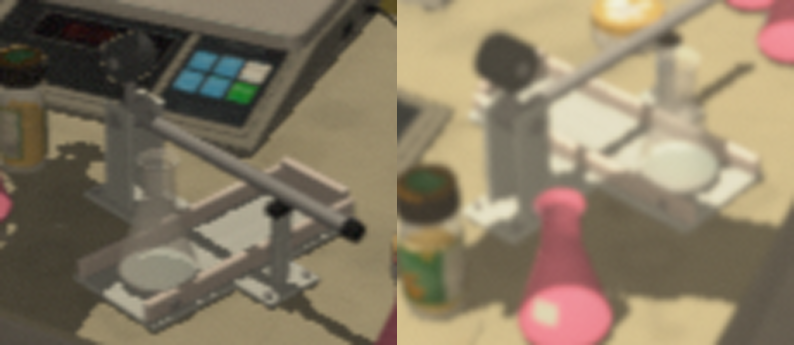

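The pink flasks at scene pixels (187,210), (315,255), (350,250) and (390,270) are look-alikes. The clear glass flask at scene (240,234), side (271,212), stands between the white rails behind the barrier, so it is the one meant. The enlarged crop confirms this. Next I fit the lane pose.

```bash
cat > fit.py <<'E'
from h import *
import pickle
from scipy.optimize import least_squares
B=[((-.115,.115),(-.048,.048),(0,.006)),((-.115,.115),(.035,.043),(0,.023)),((-.115,.115),(-.043,-.035),(0,.023)),
((.105,.115),(-.043,.043),(0,.031)),((-.013,.013),(-.073,-.059),(0,.078)),((-.023,.023),(.088,.122),(0,.097)),((-.028,.028),(-.085,.14),(0,.004))]
def cyl(P,a,b,r):
    a,b=np.array(a),np.array(b);d=b-a;t=np.clip((P-a)@d/(d@d),0,1)
    return np.abs(np.linalg.norm(P-a-t[:,None]*d,axis=1)-r)
def dist(P):
    D=[]
    for b in B:
        b=np.array(b);q=np.abs(P-b.mean(1))-(b[:,1]-b[:,0])/2
        D.append(np.abs(np.linalg.norm(np.maximum(q,0),axis=1)+np.minimum(q.max(1),0)))
    D.append(cyl(P,(0,.105,.085),(0,-.145,.085),.007))
    return np.min(D,0)
def loc(p,P):
    c,s=np.cos(p[2]),np.sin(p[2]);d=P-[p[0],p[1],p[3] if len(p)>3 else 0]
    return np.c_[c*d[:,0]+s*d[:,1],-s*d[:,0]+c*d[:,1],d[:,2]]
def fit(Ws,p):
    for r in (.03,.015,.01,.01):
        R=[]
        for W in Ws:
            P=W.reshape(-1,3);P=P[np.isfinite(P).all(1)];L=loc(p,P)
            m=(P[:,2]>.009)&(np.abs(L[:,0])<.14)&(np.abs(L[:,1])<.18)&(P[:,2]<.12)&(dist(L)<r)
            R.append(P[m])
        Q=np.vstack(R)
        f=least_squares(lambda x:dist(loc(x,Q)),p,loss='soft_l1',f_scale=.002);p=f.x
    return p,len(Q),np.median(dist(loc(p,Q)))
E
python3 - <<'E'
from fit import *
a,b=pickle.load(open('c1.pkl','rb'));W,V=cloud(a),cloud(b)
for Ws in([W],[V],[W,V]):
  best=min((fit(Ws,[.535,-.275,y0,0.]) for y0 in(-.3,-.15,0,.15)),key=lambda r:r[2]-r[1]*1e-6)
  print(np.round(best[0],4),best[1:])
p=best[0]
# overlay check
c,s=np.cos(p[2]),np.sin(p[2])
K=np.array([[-.115,.035,.023],[.115,.035,.023],[.115,-.043,.023],[-.115,-.043,.023],[.105,0,.031],[0,-.066,.078],[0,.105,.085],[0,-.117,.085],[0,-.145,.085],[0,.105,.134]])
X=np.c_[p[0]+c*K[:,0]-s*K[:,1],p[1]+s*K[:,0]+c*K[:,1],K[:,2]]
ims=[]
for cm in(a,b):
  im=cv2.resize(cv2.cvtColor(cm['color'],cv2.COLOR_RGB2BGR),None,fx=4,fy=4,interpolation=cv2.INTER_CUBIC);uv=proj(cm,X)*4+2
  for q in uv:cv2.circle(im,tuple(int(t) for t in q),3,(0,0,255),-1)
  m=uv.mean(0).astype(int);ims.append(im[m[1]-220:m[1]+220,m[0]-200:m[0]+200])
cv2.imwrite('pics/ov.png',np.hstack(ims))
E
```

```text
[ 0.5421 -0.2676 -0.3513  0.0105] (1656, np.float64(0.0016840439648776807))
[ 0.5347 -0.2693 -0.3007  0.0106] (1766, np.float64(0.0015239493993141847))
[ 0.5414 -0.2691 -0.3602  0.0109] (3384, np.float64(0.0016794289515963227))
```

View pics/ov.png

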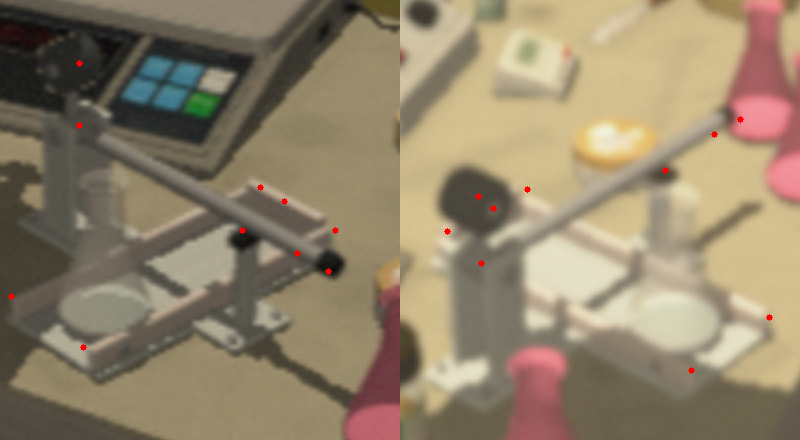

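Careful with the scale: shifts go in shares of 0.75 m and turns go in shares of pi rad. That gives: -0.3 m is -0.4, -0.125 m is -0.1667, 1.92 rad is 0.6112.

Call:
{"name": "move_arm", "arguments": {
  "plan": [
    {"delta_pos":[-0.0667,-0.0267,-0.08],"turn":[0,0,0.0573],"fingers":1},
    {"delta_pos":[-0.1333,-0.0533,-0.12],"turn":[0,0,0.1146],"fingers":1},
    {"delta_pos":[-0.2,-0.08,-0.12],"turn":[0,0,0.1719],"fingers":1},
    {"delta_pos":[-0.2667,-0.1067,-0.12],"turn":[0,0,0.2292],"fingers":1},
    {"delta_pos":[-0.3333,-0.1333,-0.12],"turn":[0,0,0.2865],"fingers":1},
    {"delta_pos":[-0.4,-0.1667,-0.12],"turn":[0,0,0.3438],"fingers":1},
    {"delta_pos":[-0.4,-0.1667,-0.12],"turn":[0,0,0.4011],"fingers":1},
    {"delta_pos":[-0.4,-0.1667,-0.12],"turn":[0,0,0.4584],"fingers":1},
    {"delta_pos":[-0.4,-0.1667,-0.12],"turn":[0,0,0.5157],"fingers":1},
    {"delta_pos":[-0.4,-0.1667,-0.12],"turn":[0,0,0.573],"fingers":1},
    {"delta_pos":[-0.4,-0.1667,-0.12],"turn":[0,0,0.6112],"fingers":1},
    {"delta_pos":[-0.4,-0.1667,-0.12],"turn":[0,0,0.6112],"fingers":1}
  ]
}}

```text
clock: 1.6
position: [0.4999, -0.2998, 0.3319]
ee_rot: [0.985, -0.173, -0.0, -0.0]
ft_force: [0.6, 0.5, -0.1]
grip_width: -0.003
grasp_force: 0.0
```

```bash
python3 - <<'E'
from h import *
import pickle
o=get_obs();print(o['position'],o['ee_rot'],o['joint_pos'],o['clock'],o['grip_width'],o['ft_force'])
w=snap('wrist','w1.png');pickle.dump((o,w),open('w1.pkl','wb'))
print(w['fx'],w['cx'],w['cy'],np.round(w['tool_from_camera'],3))
cv2.imwrite('pics/w1.png',cv2.resize(cv2.imread('pics/w1.png'),None,fx=1.56,fy=1.56,interpolation=cv2.INTER_CUBIC))
a,b=pickle.load(open('c1.pkl','rb'))
for c in(a,b):
  P=cloud(c);m=(abs(P[...,0]-.5)<.15)&(abs(P[...,1]+.27)<.25)&(abs(P[...,2])<.03);print('table',np.nanmedian(P[m][:,2]))
E
```

```text
[ 0.49992842 -0.29984588  0.33194923] [ 9.84871760e-01 -1.73284494e-01 -3.05871758e-04 -8.61057703e-05] [ 0.19526003  0.20620933  0.31960907  1.44586004 -0.06449782  1.50047552
 -1.40600816] 1.6 -0.003395025043612424 [ 0.6268364   0.50832374 -0.14995459]
297.3186396354542 260.1819455984221 188.59809533868784 [[-0.001 -0.954 -0.299  0.075]
 [ 1.    -0.001  0.001  0.001]
 [-0.001 -0.299  0.954 -0.132]
 [ 0.     0.     0.     1.   ]]
table -0.0019897515717771036
table 0.0013916528039677623
```

View pics/w1.png

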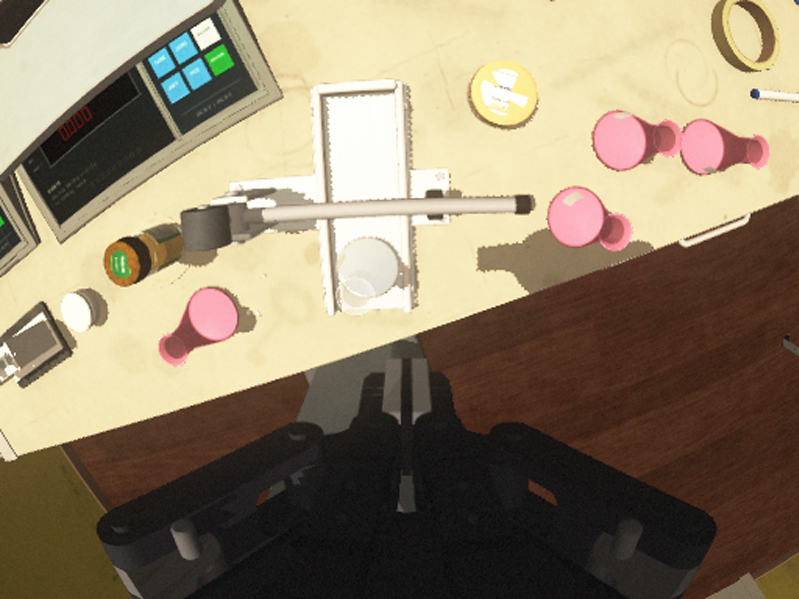

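The wrist picture shows the lane at (312–412, 80–315), the end-stop near edge about (361,96), the boom cap at (524,204), the clear flask base at (370,266) and a pink look-alike near the boom tip at (577,215). I back-project these.

```bash
cat >> h.py <<'E'
from scipy.spatial.transform import Rotation as Rn
def wray(o,w,uv):
    x=np.array([(uv[0]-w['cx'])/w['fx'],(uv[1]-w['cy'])/w['fy']]);r=np.hypot(*x)
    d=np.r_[np.sin(r)*x/r,np.cos(r)];T=w['tool_from_camera'];R=Rn.from_quat(o['ee_rot']).as_matrix()
    return o['position']+R@T[:3,3],R@T[:3,:3]@d
def atz(o,w,uv,z):
    c,d=wray(o,w,uv);return c+d*(z-c[2])/d[2]
E
python3 - <<'E'
from h import *
import pickle
o,w=pickle.load(open('w1.pkl','rb'))
for n,u,v,z in[('Lrail near top',334,312,.023),('Rrail near top',411,311,.023),('stop L outer',313,83,.031),('stop R outer',408,80,.031),('stop near mid',361,96,.031),('cap',524,204,.085),('boom a',280,213,.085),('boom b',500,205,.085),('flask base',370,266,.006),('cw',207,228,.134),('pinkR base',577,215,0),('pinkR top',615,232,.106),('pinkL base',213,313,0),('lotion',503,95,.029),('cream',80,310,.027),('powder',120,262,.105),('table edge',417,332,0),('edge2',640,262,0)]:
  print(n,np.round(atz(o,w,(u/1.5605,v/1.5605),z),3), w['range_z'][int(v/1.56),int(u/1.56)])
E
```

```text
Lrail near top [ 0.447 -0.204  0.023] 0.46890536
Rrail near top [ 0.421 -0.278  0.023] 0.46677878
stop L outer [ 0.664 -0.269  0.031] 0.42234462
stop R outer [ 0.634 -0.352  0.031] 0.4208335
stop near mid [ 0.635 -0.306  0.031] 0.4201891
cap [ 0.499 -0.405  0.085] 0.3641095
boom a [ 0.562 -0.211  0.085] 0.36625293
boom b [ 0.504 -0.385  0.085] 0.36624166
flask base [ 0.476 -0.253  0.006] 0.407039
cw [ 0.575 -0.166  0.134] 0.31242043
pinkR base [ 0.454 -0.476  0.   ] 0.406568
pinkR top [ 0.456 -0.471  0.106] 0.38298434
pinkL base [ 0.487 -0.064  0.   ] 0.44611767
lotion [ 0.593 -0.431  0.029] 0.39621696
cream [0.557 0.096 0.027] 0.46242455
powder [ 0.582 -0.054  0.105] 0.36426893
table edge [ 0.389 -0.273  0.   ] 0.4988772
edge2 [ 0.379 -0.537  0.   ] 1.3459609
```

```bash
cat >> h.py <<'E'
O=np.array([.540,-.273,0]);YAW=-.315
Rl=Rn.from_euler('z',YAW)
def tgt(lane,alpha):   # lane xyz of TCP, tilt of fingers forward from vertical (deg)
    R=Rl*Rn.from_matrix(np.diag([1.,-1,-1]))*Rn.from_euler('y',alpha,degrees=True)
    return O+Rl.apply(lane),R
def rel(lane,alpha,o=None,show=True):
    o=o or get_obs();R0=Rn.from_quat(o['ee_rot']);p,R=tgt(lane,alpha)
    d=R0.inv().apply(p-o['position']);t=(R0.inv()*R).as_rotvec()
    print(np.round(d,3).tolist(),np.round(t,3).tolist())
def lanepos(o=None):
    o=o or get_obs();R=Rn.from_quat(o['ee_rot']);z=Rl.inv().apply(R.apply([0,0,1]))
    print('lane',np.round(Rl.inv().apply(o['position']-O),4),'zaxis',np.round(z,3),'F',np.round(Rl.inv().apply(o['ft_force']),2),'t',o['clock'],'q',np.round(o['joint_pos'],2))
E
python3 -c "
from h import *
rel([-.10,-.105,.20],0);rel([-.10,-.105,.20],55)"
```

```text
[-0.068, 0.069, 0.132] [-0.0, 0.0, -0.031]
[-0.068, 0.069, 0.132] [0.015, 0.96, -0.029]
```

To row units: 0.132 m is 0.176, 0.069 m is 0.092, 0.96 rad is 0.3056.

Call:
{"name": "move_arm", "arguments": {
  "plan": [
    {"delta_pos":[-0.0267,0.0267,0.0267],"turn":[0,0.0541,-0.0032],"fingers":1},
    {"delta_pos":[-0.0533,0.0533,0.0533],"turn":[0,0.1082,-0.0064],"fingers":1},
    {"delta_pos":[-0.0907,0.092,0.1067],"turn":[0.0032,0.1623,-0.0095],"fingers":1},
    {"delta_pos":[-0.0907,0.092,0.1467],"turn":[0.0032,0.2165,-0.0095],"fingers":1},
    {"delta_pos":[-0.0907,0.092,0.176],"turn":[0.0048,0.2706,-0.0095],"fingers":1},
    {"delta_pos":[-0.0907,0.092,0.176],"turn":[0.0048,0.3056,-0.0095],"fingers":1},
    {"delta_pos":[-0.0907,0.092,0.176],"turn":[0.0048,0.3056,-0.0095],"fingers":1},
    {"delta_pos":[-0.0907,0.092,0.176],"turn":[0.0048,0.3056,-0.0095],"fingers":1}
  ]
}}

```text
clock: 2.65
position: [0.4185, -0.3513, 0.2112]
ee_rot: [0.88, -0.135, 0.449, 0.07]
ft_force: [20.0, -7.8, 23.9]
grip_width: -0.003
grasp_force: 0.0
```

```bash
python3 -c "
from h import *
lanepos()
rel([-.10,-.105,.12],55);rel([-.10,-.105,.048],55);rel([.003,-.105,.048],55)"
```

```text
lane [-0.0913 -0.1121  0.2112] zaxis [ 0.81   0.007 -0.586] F [21.44 -1.17 23.92] t 2.65 q [ 0.35 -0.25  0.5   2.42 -1.27  0.36  0.11]
[-0.079, -0.007, 0.046] [-0.007, 0.016, 0.007]
[-0.137, -0.008, 0.089] [-0.007, 0.016, 0.007]
[-0.077, -0.007, 0.172] [-0.007, 0.016, 0.007]
```

```bash
python3 -c "
from h import *
c=snap('scene','s2.png');lanepos();o=get_obs();print(o['torque'],o['tau'],np.abs(o['joint_velocities']).max())
rel([-.06,-.105,.21],35)"
```

```text
lane [-0.0933 -0.1134  0.2086] zaxis [ 0.806  0.004 -0.592] F [-3.39 -0.02 -3.94] t 2.7 q [ 0.36 -0.25  0.49  2.42 -1.26  0.36  0.13]
[0.34465238 1.1655235  0.03552449] [ -2.43176132 -18.12208772  -4.7418116  -39.48645115 -15.43523848
   0.56809695  -5.61574906] 0.47981204888537926
[0.021, -0.008, 0.026] [0.001, -0.326, 0.035]
```

View pics/s2.png

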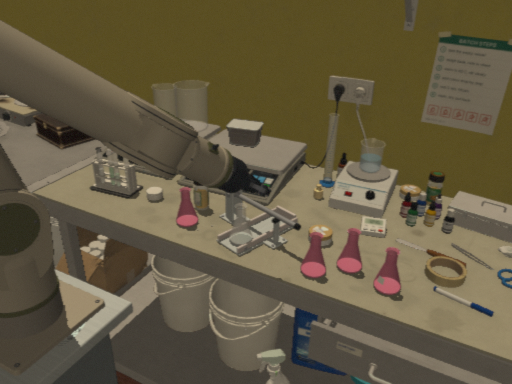

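The picture shows nothing disturbed, and the force was only a transient at a joint limit. I back off to a smaller tilt.

To row units: 0.026 m is 0.0347, 0.021 m is 0.028, -0.326 rad is -0.1038.

Call:
{"name": "move_arm", "arguments": {
  "plan": [
    {"delta_pos":[0.0067,-0.0027,0.0067],"turn":[0,-0.0255,0.0032],"fingers":1},
    {"delta_pos":[0.0133,-0.0053,0.0133],"turn":[0,-0.0509,0.0064],"fingers":1},
    {"delta_pos":[0.02,-0.008,0.0267],"turn":[0,-0.0764,0.0095],"fingers":1},
    {"delta_pos":[0.028,-0.0107,0.0347],"turn":[0,-0.1038,0.0111],"fingers":1},
    {"delta_pos":[0.028,-0.0107,0.0347],"turn":[0,-0.1038,0.0111],"fingers":1},
    {"delta_pos":[0.028,-0.0107,0.0347],"turn":[0,-0.1038,0.0111],"fingers":1}
  ]
}}

```text
clock: 3.45
position: [0.4519, -0.354, 0.2122]
ee_rot: [0.938, -0.164, 0.302, 0.037]
ft_force: [-0.7, -0.2, 0.4]
grip_width: -0.0
grasp_force: 0.0
```

```bash
python3 -c "
from h import *
lanepos()
rel([-.05,-.105,.16],35);rel([-.05,-.105,.10],35);rel([-.05,-.105,.048],35)"
```

```text
lane [-0.0587 -0.1043  0.2122] zaxis [ 0.58   0.012 -0.815] F [-0.64 -0.38  0.42] t 3.45 q [ 0.63 -0.09  0.09  2.13 -0.44  0.57 -0.88]
[-0.023, 0.002, 0.048] [-0.012, -0.007, -0.034]
[-0.058, 0.004, 0.097] [-0.012, -0.007, -0.034]
[-0.088, 0.005, 0.139] [-0.012, -0.007, -0.034]
```

To row units: 0.139 m is 0.1853, 0.097 m is 0.1293, -0.034 rad is -0.0108.

Call:
{"name": "move_arm", "arguments": {
  "plan": [
    {"delta_pos":[-0.016,0.0013,0.032],"turn":[-0.0038,-0.0022,-0.0108],"fingers":1},
    {"delta_pos":[-0.0307,0.0027,0.064],"turn":[-0.0038,-0.0022,-0.0108],"fingers":1},
    {"delta_pos":[-0.0533,0.004,0.096],"turn":[-0.0038,-0.0022,-0.0108],"fingers":1},
    {"delta_pos":[-0.0773,0.0053,0.1293],"turn":[-0.0038,-0.0022,-0.0108],"fingers":1},
    {"delta_pos":[-0.0973,0.0067,0.1573],"turn":[-0.0038,-0.0022,-0.0108],"fingers":1},
    {"delta_pos":[-0.1173,0.0067,0.1853],"turn":[-0.0038,-0.0022,-0.0108],"fingers":1},
    {"delta_pos":[-0.1173,0.0067,0.1853],"turn":[-0.0038,-0.0022,-0.0108],"fingers":1}
  ]
}}

```text
clock: 4.32
position: [0.4582, -0.3565, 0.0462]
ee_rot: [0.942, -0.15, 0.295, 0.047]
ft_force: [0.0, -0.0, 0.3]
grip_width: -0.005
grasp_force: 0.0
```

```bash
python3 -c "
from h import *
lanepos()
rel([0,-.105,.048],35)
rel([0,-.105,.06],35)
import pickle
o=get_obs();w=snap('wrist','w2.png')"
```

```text
lane [-0.0519 -0.1048  0.0462] zaxis [ 0.57  -0.    -0.822] F [ 0.01 -0.01  0.27] t 4.325 q [ 0.73  0.21 -0.02  2.24 -1.06  0.25 -0.19]
[0.044, 0.0, 0.028] [0.0, 0.004, -0.001]
[0.051, 0.0, 0.018] [0.0, 0.004, -0.001]
```

View pics/w2.png

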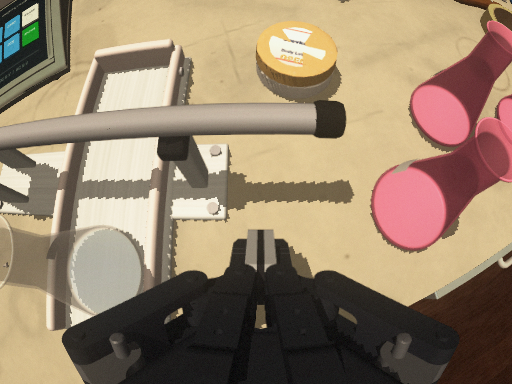

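The fingers, with tips at (262,232), point between the rest post (175,150) and the boom cap (330,118), clear of the pink flasks. Next: slide them under the arm.

To row units: 0.044 m is 0.0587, 0.03 m is 0.04, 0.004 rad is 0.0013.

Call:
{"name": "move_arm", "arguments": {
  "plan": [
    {"delta_pos":[0.02,0,0.0133],"turn":[0,0.0013,0],"fingers":1},
    {"delta_pos":[0.04,0,0.0253],"turn":[0,0.0013,0],"fingers":1},
    {"delta_pos":[0.0587,0,0.0373],"turn":[0,0.0013,0],"fingers":1},
    {"delta_pos":[0.0587,0,0.0373],"turn":[0,0.0013,0],"fingers":1}
  ]
}}

```text
clock: 4.88
position: [0.5111, -0.3737, 0.0512]
ee_rot: [0.942, -0.149, 0.299, 0.048]
ft_force: [-2.4, 0.8, -0.9]
grip_width: 0.003
grasp_force: 0.0
```

```bash
python3 -c "
from h import *
lanepos()
for t in np.linspace(.0,.99,12):
  y=.105-.21*np.cos(t)-.026*np.sin(t); z=.061+.21*np.sin(t)+.026*(1-np.cos(t)); rel([0,y,z],35)"
```

```text
lane [ 0.0037 -0.1047  0.0512] zaxis [ 0.577 -0.001 -0.817] F [-2.55 -0.03 -0.88] t 4.875 q [ 0.64  0.29  0.03  2.13 -0.97  0.25 -0.33]
[0.003, 0.0, -0.01] [0.001, -0.004, 0.002]
[0.014, 0.002, -0.026] [0.001, -0.004, 0.002]
[0.024, 0.002, -0.041] [0.001, -0.004, 0.002]
[0.035, -0.0, -0.057] [0.001, -0.004, 0.002]
[0.046, -0.004, -0.072] [0.001, -0.004, 0.002]
[0.057, -0.009, -0.087] [0.001, -0.004, 0.002]
[0.067, -0.016, -0.101] [0.001, -0.004, 0.002]
[0.077, -0.024, -0.115] [0.001, -0.004, 0.002]
[0.086, -0.034, -0.129] [0.001, -0.004, 0.002]
[0.095, -0.046, -0.141] [0.001, -0.004, 0.002]
[0.103, -0.058, -0.153] [0.001, -0.004, 0.002]
[0.111, -0.072, -0.163] [0.001, -0.004, 0.002]
```

To row units: -0.163 m is -0.2173, -0.153 m is -0.204.

Call:
{"name": "move_arm", "arguments": {
  "plan": [
    {"delta_pos":[0.004,0,-0.0133],"turn":[0,0,0],"fingers":1},
    {"delta_pos":[0.0187,0.0027,-0.0347],"turn":[0,0,0],"fingers":1},
    {"delta_pos":[0.032,0.0027,-0.0547],"turn":[0,0,0],"fingers":1},
    {"delta_pos":[0.0467,0,-0.076],"turn":[0,0,0],"fingers":1},
    {"delta_pos":[0.0613,-0.0053,-0.096],"turn":[0,0,0],"fingers":1},
    {"delta_pos":[0.076,-0.012,-0.116],"turn":[0,0,0],"fingers":1},
    {"delta_pos":[0.0893,-0.0213,-0.1347],"turn":[0,0,0],"fingers":1},
    {"delta_pos":[0.1027,-0.032,-0.1533],"turn":[0,0,0],"fingers":1},
    {"delta_pos":[0.1147,-0.0453,-0.172],"turn":[0,0,0],"fingers":1},
    {"delta_pos":[0.1267,-0.0613,-0.188],"turn":[0,0,0],"fingers":1},
    {"delta_pos":[0.1373,-0.0773,-0.204],"turn":[0,0,0],"fingers":1},
    {"delta_pos":[0.148,-0.096,-0.2173],"turn":[0,0,0],"fingers":1}
  ]
}}

```text
clock: 6.38
position: [0.5303, -0.3039, 0.2503]
ee_rot: [0.941, -0.149, 0.3, 0.048]
ft_force: [0.4, 0.1, -0.5]
grip_width: -0.001
grasp_force: 0.1
```

```bash
python3 -c "
from h import *
lanepos()
a=snap('scene','s3.png');snap('side','d3.png')
cv2.imwrite('pics/c3.png',np.hstack([cv2.resize(cv2.imread('pics/'+n)[120:270,x:x+160],None,fx=2.5,fy=2.5,interpolation=cv2.INTER_CUBIC) for n,x in(('s3.png',170),('d3.png',170))]))
for t in (1.05,1.12,1.2):
  y=.105-.21*np.cos(t)-.026*np.sin(t); z=.061+.21*np.sin(t)+.026*(1-np.cos(t)); rel([0,y,z],35)
rel([-.15,-.03,.24],35);rel([-.15,0,.24],20)"
```

```text
lane [ 0.0003 -0.0324  0.2503] zaxis [ 0.579 -0.001 -0.816] F [ 0.41  0.19 -0.48] t 6.375 q [ 0.32 -0.08  0.17  2.04 -0.17  0.58 -1.27]
[0.002, -0.009, -0.005] [-0.0, -0.008, 0.003]
[0.007, -0.021, -0.012] [-0.0, -0.008, 0.003]
[0.012, -0.036, -0.019] [-0.0, -0.008, 0.003]
[-0.13, -0.002, -0.078] [-0.0, -0.008, 0.003]
[-0.13, -0.032, -0.078] [0.0, -0.27, 0.003]
```

View pics/c3.png

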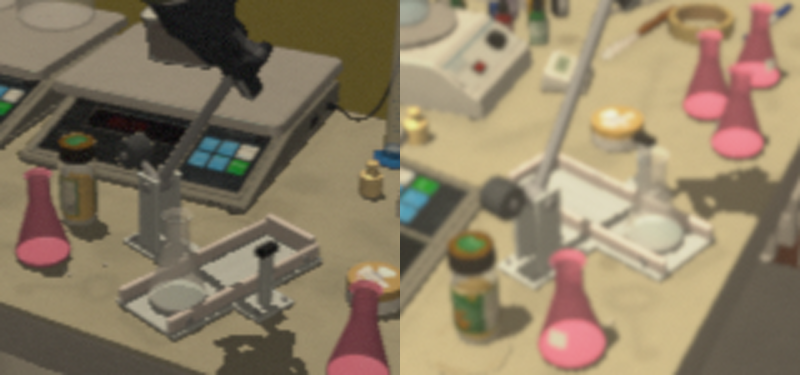

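The barrier is up past 1 rad and the flask still stands in its lane. One last nudge, then back away and let the arm swing.

To row units: -0.115 m is -0.1533, -0.03 m is -0.04, -0.35 rad is -0.1114.

Call:
{"name": "move_arm", "arguments": {
  "plan": [
    {"delta_pos":[0.0027,-0.012,-0.0067],"turn":[0,0,0],"fingers":1},
    {"delta_pos":[0.0093,-0.028,-0.016],"turn":[0,0,0],"fingers":1},
    {"delta_pos":[0.0093,-0.028,-0.016],"turn":[0,0,0],"fingers":1},
    {"delta_pos":[-0.0333,-0.0267,-0.04],"turn":[0,0,0],"fingers":1},
    {"delta_pos":[-0.08,-0.0333,-0.0667],"turn":[0,-0.0318,0],"fingers":1},
    {"delta_pos":[-0.1267,-0.04,-0.08],"turn":[0,-0.0637,0],"fingers":1},
    {"delta_pos":[-0.1533,-0.0427,-0.0907],"turn":[0,-0.0955,0],"fingers":1},
    {"delta_pos":[-0.1533,-0.0427,-0.0907],"turn":[0,-0.1114,0],"fingers":1},
    {"delta_pos":[-0.1533,-0.0427,-0.0907],"turn":[0,-0.1114,0],"fingers":1},
    {"delta_pos":[-0.1533,-0.0427,-0.0907],"turn":[0,-0.1114,0],"fingers":1},
    {"delta_pos":[-0.1533,-0.0427,-0.0907],"turn":[0,-0.1114,0],"fingers":1},
    {"delta_pos":[-0.1533,-0.0427,-0.0907],"turn":[0,-0.1114,0],"fingers":1}
  ]
}}

```text
clock: 7.98
position: [0.4124, -0.2322, 0.2371]
ee_rot: [0.979, -0.155, 0.13, 0.021]
ft_force: [0.8, 0.0, -0.2]
grip_width: -0.001
grasp_force: 0.0
```

```bash
python3 -c "
from h import *
import pickle
lanepos()
o=get_obs();w=snap('wrist','w4.png');pickle.dump((o,w),open('w4.pkl','wb'));snap('side','d4.png')
cv2.imwrite('pics/c4.png',np.hstack([cv2.resize(cv2.imread('pics/w4.png'),(400,300)),cv2.resize(cv2.imread('pics/d4.png')[90:270,150:390],(400,300),interpolation=cv2.INTER_CUBIC)]))
for p in ([-.13,0,.16],[-.13,0,.10],[-.13,0,.043]): rel(p,15)"
```

```text
lane [-0.134  -0.0008  0.2371] zaxis [ 0.262 -0.001 -0.965] F [ 0.76  0.29 -0.2 ] t 7.975 q [ 0.35 -0.19  0.08  2.05 -0.02  1.02 -1.45]
[-0.016, -0.001, 0.075] [0.001, -0.003, 0.001]
[-0.032, -0.001, 0.133] [0.001, -0.003, 0.001]
[-0.047, -0.001, 0.188] [0.001, -0.003, 0.001]
```

View pics/c4.png

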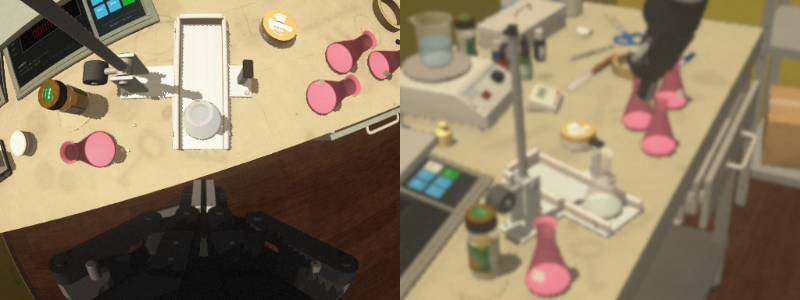

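The barrier stands upright; the flask, base at (260,154) in the wrist picture, is central in its lane. Now I go down behind it.

```bash
python3 -c "
from h import *
import pickle
o,w=pickle.load(open('w4.pkl','rb'))
for n,u,v,z in[('flask',203,119,.006),('Lnear',175.5,148,.023),('Rnear',227.5,148,.023),('Lfar',176,16,.031),('Rfar',226,14,.031)]: print(n,np.round(Rl.inv().apply(atz(o,w,(u*1.28,v*1.28),z)-O),4))"
```

```text
flask [-0.0646 -0.0016  0.006 ]
Lnear [-0.1113  0.0415  0.023 ]
Rnear [-0.1113 -0.0399  0.023 ]
Lfar [0.1105 0.0437 0.031 ]
Rfar [ 0.1144 -0.0403  0.031 ]
```

To row units: 0.188 m is 0.2507, 0.16 m is 0.2133.

Call:
{"name": "move_arm", "arguments": {
  "plan": [
    {"delta_pos":[-0.0107,-0.0013,0.0507],"turn":[0,0,0],"fingers":1},
    {"delta_pos":[-0.0213,-0.0013,0.1],"turn":[0,0,0],"fingers":1},
    {"delta_pos":[-0.032,-0.0013,0.1387],"turn":[0,0,0],"fingers":1},
    {"delta_pos":[-0.0427,-0.0013,0.1773],"turn":[0,0,0],"fingers":1},
    {"delta_pos":[-0.0533,-0.0013,0.2133],"turn":[0,0,0],"fingers":1},
    {"delta_pos":[-0.0627,-0.0013,0.2507],"turn":[0,0,0],"fingers":1},
    {"delta_pos":[-0.0627,-0.0013,0.2507],"turn":[0,0,0],"fingers":1},
    {"delta_pos":[-0.0627,-0.0013,0.2507],"turn":[0,0,0],"fingers":1}
  ]
}}

```text
clock: 9.07
position: [0.4169, -0.2328, 0.0443]
ee_rot: [0.979, -0.155, 0.131, 0.021]
ft_force: [0.6, -0.4, -0.2]
grip_width: -0.003
grasp_force: 0.0
```

```bash
python3 -c "
from h import *
lanepos()
for x in(-.12,-.1,-.03): rel([x,0,.043],15)"
```

```text
lane [-1.295e-01  1.000e-04  4.430e-02] zaxis [ 0.262 -0.001 -0.965] F [ 0.68 -0.18 -0.24] t 9.075 q [ 0.34  0.08  0.1   2.26 -0.08  0.54 -1.39]
[0.009, 0.0, 0.004] [0.001, -0.003, 0.001]
[0.028, 0.0, 0.009] [0.001, -0.003, 0.001]
[0.096, 0.0, 0.027] [0.001, -0.003, 0.001]
```

Call:
{"name": "move_arm", "arguments": {
  "plan": [
    {"delta_pos":[0.012,0,0.004],"turn":[0,0,0],"fingers":1},
    {"delta_pos":[0.0213,0,0.0067],"turn":[0,0,0],"fingers":1},
    {"delta_pos":[0.028,0,0.008],"turn":[0,0,0],"fingers":1},
    {"delta_pos":[0.0347,0,0.0107],"turn":[0,0,0],"fingers":1},
    {"delta_pos":[0.0427,0,0.012],"turn":[0,0,0],"fingers":1},
    {"delta_pos":[0.052,0,0.0147],"turn":[0,0,0],"fingers":1},
    {"delta_pos":[0.0613,0,0.0173],"turn":[0,0,0],"fingers":1},
    {"delta_pos":[0.0707,0,0.02],"turn":[0,0,0],"fingers":1},
    {"delta_pos":[0.08,0,0.0227],"turn":[0,0,0],"fingers":1},
    {"delta_pos":[0.088,0,0.0253],"turn":[0,0,0],"fingers":1},
    {"delta_pos":[0.0933,0,0.0267],"turn":[0,0,0],"fingers":1},
    {"delta_pos":[0.096,0,0.0267],"turn":[0,0,0],"fingers":1}
  ]
}}

```text
clock: 10.58
position: [0.4875, -0.2557, 0.0428]
ee_rot: [0.979, -0.155, 0.13, 0.021]
ft_force: [-1.1, 0.2, -0.0]
grip_width: -0.001
grasp_force: 0.3
```

```bash
python3 -c "
from h import *
lanepos()
for x,z,a in((-.08,.043,15),(-.085,.028,28),(-.06,.028,28),(-.03,.028,28)): rel([x,0,z],a)
o=get_obs();w=snap('wrist','w5.png')"
```

```text
lane [-0.0552  0.0002  0.0428] zaxis [ 0.261 -0.001 -0.965] F [-1.11 -0.2  -0.02] t 10.575 q [ 0.33  0.23  0.09  2.09 -0.09  0.56 -1.4 ]
[-0.024, 0.0, -0.007] [0.001, -0.002, 0.001]
[-0.033, 0.0, 0.006] [0.001, 0.225, 0.001]
[-0.008, 0.0, 0.013] [0.001, 0.225, 0.001]
[0.021, 0.0, 0.021] [0.001, 0.225, 0.001]
```

View pics/w5.png

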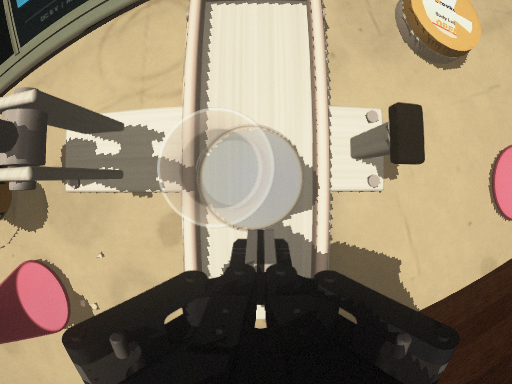

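```bash
python3 -c "
from h import *
for x,z,a in((-.09,.043,15),(-.085,.035,25),(-.075,.025,25)): rel([x,.002,z],a)"
```

```text
[-0.034, -0.002, -0.009] [0.001, -0.003, 0.001]
[-0.031, -0.002, -0.0] [0.001, 0.172, 0.001]
[-0.024, -0.002, 0.012] [0.001, 0.172, 0.001]
```

The flask, base at (252,177), stands upright under the barrier. I back off and come in lower and more tilted, so that it cannot tip against the stop.

To row units: -0.034 m is -0.0453, -0.031 m is -0.0413, 0.172 rad is 0.0547.

Call:
{"name": "move_arm", "arguments": {
  "plan": [
    {"delta_pos":[-0.02,-0.0013,-0.0053],"turn":[0,0,0],"fingers":1},
    {"delta_pos":[-0.0453,-0.0027,-0.012],"turn":[0,0,0],"fingers":1},
    {"delta_pos":[-0.0413,-0.0027,0],"turn":[0,0.0286,0],"fingers":1},
    {"delta_pos":[-0.0413,-0.0027,0],"turn":[0,0.0547,0],"fingers":1},
    {"delta_pos":[-0.0413,-0.0027,0],"turn":[0,0.0547,0],"fingers":1},
    {"delta_pos":[-0.032,-0.0027,0.016],"turn":[0,0.0547,0],"fingers":1},
    {"delta_pos":[-0.032,-0.0027,0.016],"turn":[0,0.0547,0],"fingers":1},
    {"delta_pos":[-0.032,-0.0027,0.016],"turn":[0,0.0547,0],"fingers":1}
  ]
}}

```text
clock: 11.62
position: [0.4689, -0.2475, 0.0252]
ee_rot: [0.964, -0.153, 0.213, 0.034]
ft_force: [0.1, 0.3, -0.3]
grip_width: -0.002
grasp_force: 0.0
```

```bash
python3 -c "
from h import *
lanepos()
for x in(-.062,.016,.029): rel([x,.002,.025],25)"
```

```text
lane [-0.0756  0.0022  0.0252] zaxis [ 0.422 -0.    -0.907] F [ 0.04  0.29 -0.34] t 11.625 q [ 0.38  0.16  0.05  2.28 -0.21  0.27 -1.27]
[0.012, 0.0, 0.006] [0.0, 0.001, 0.001]
[0.083, 0.0, 0.039] [0.0, 0.001, 0.001]
[0.095, 0.0, 0.044] [0.0, 0.001, 0.001]
```

Call:
{"name": "move_arm", "arguments": {
  "plan": [
    {"delta_pos":[0.0107,0,0.0053],"turn":[0,0,0],"fingers":1},
    {"delta_pos":[0.0187,0,0.0087],"turn":[0,0,0],"fingers":1},
    {"delta_pos":[0.0267,0,0.0124],"turn":[0,0,0],"fingers":1},
    {"delta_pos":[0.036,0,0.0168],"turn":[0,0,0],"fingers":1},
    {"delta_pos":[0.0453,0,0.0211],"turn":[0,0,0],"fingers":1},
    {"delta_pos":[0.056,0,0.026],"turn":[0,0,0],"fingers":1},
    {"delta_pos":[0.0667,0,0.0311],"turn":[0,0,0],"fingers":1},
    {"delta_pos":[0.0773,0,0.036],"turn":[0,0,0],"fingers":1},
    {"delta_pos":[0.088,0,0.0411],"turn":[0,0,0],"fingers":1},
    {"delta_pos":[0.0973,0,0.0453],"turn":[0,0,0],"fingers":1},
    {"delta_pos":[0.104,0,0.0485],"turn":[0,0,0],"fingers":1},
    {"delta_pos":[0.1067,0,0.0497],"turn":[0,0,0],"fingers":1}
  ]
}}

```text
clock: 13.12
position: [0.5532, -0.2749, 0.0249]
ee_rot: [0.964, -0.153, 0.214, 0.034]
ft_force: [-0.2, 1.3, 0.0]
grip_width: -0.003
grasp_force: 0.3
```

```bash
python3 -c "
from h import *
lanepos()
for x in(.02,.025,.03): rel([x,.002,.025],25)
o=get_obs();print(o['ft_force']);w=snap('wrist');cv2.imwrite('pics/w6.png',w['color'][...,::-1]);lanepos()"
```

```text
lane [0.0131 0.0022 0.0249] zaxis [ 0.422 -0.    -0.906] F [-0.61  1.12  0.  ] t 13.125 q [ 0.35  0.32  0.07  2.07 -0.19  0.32 -1.31]
[0.006, 0.0, 0.003] [0.0, 0.0, 0.001]
[0.011, 0.0, 0.005] [0.0, 0.0, 0.001]
[0.015, 0.0, 0.007] [0.0, 0.0, 0.001]
[-0.22906637  1.25437044  0.00315058]
lane [0.0132 0.0022 0.0249] zaxis [ 0.423 -0.    -0.906] F [-0.01 -0.34  0.63] t 13.175 q [ 0.35  0.32  0.07  2.07 -0.19  0.32 -1.31]
```

View pics/w6.png

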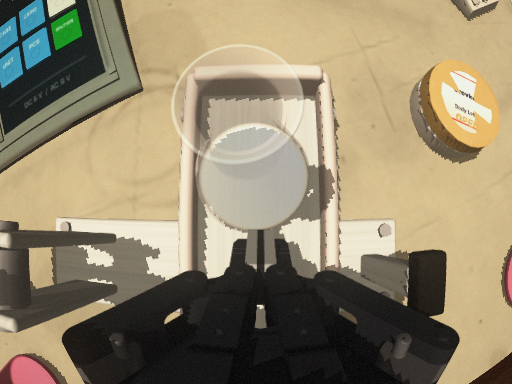

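The flask stands upright in the lane, base at (252,177), about 16 mm short of the stop, whose near edge is at about row 80. That was my eleventh picture against a limit of ten, so from here I check by numbers only.

To row units: 0.012 m is 0.016, 0.006 m is 0.008.

Call:
{"name": "move_arm", "arguments": {
  "plan": [
    {"delta_pos":[0.004,0,0.0019],"turn":[0,0,0],"fingers":1},
    {"delta_pos":[0.008,0,0.0037],"turn":[0,0,0],"fingers":1},
    {"delta_pos":[0.0107,0,0.0049],"turn":[0,0,0],"fingers":1},
    {"delta_pos":[0.0133,0,0.0063],"turn":[0,0,0],"fingers":1},
    {"delta_pos":[0.0147,0,0.0068],"turn":[0,0,0],"fingers":1},
    {"delta_pos":[0.016,0,0.0075],"turn":[0,0,0],"fingers":1},
    {"delta_pos":[0.016,0,0.0075],"turn":[0,0,0],"fingers":1}
  ]
}}

```text
clock: 14.05
position: [0.5655, -0.279, 0.0249]
ee_rot: [0.964, -0.153, 0.214, 0.034]
ft_force: [0.3, 0.7, 0.8]
grip_width: -0.004
grasp_force: 0.0
```

```bash
cat > chk.py <<'E'
from h import *
def circ():
    o=get_obs();w=snap('wrist');g=cv2.cvtColor(w['color'],cv2.COLOR_RGB2GRAY)
    C=cv2.HoughCircles(cv2.medianBlur(g,3),cv2.HOUGH_GRADIENT,1,30,param1=80,param2=18,minRadius=45,maxRadius=62)
    for u,v,r in ([] if C is None else C[0][:6]):
        if 150<u<340 and v<260: print('circ',u,v,r,'lane@z.006',np.round(Rl.inv().apply(atz(o,w,(u,v),.006)-O),4))
    # stop near upper edge: strongest rows along centre column
    col=cv2.GaussianBlur(g[:130,285:305].astype(np.float32),(1,3),0).mean(1);d=np.diff(col)
    for v in np.argsort(-abs(d))[:5]: print('row',v,round(float(d[v]),1),np.round(Rl.inv().apply(atz(o,w,(295,v+.5),.031)-O)[:1],4))
E
python3 -c "
from chk import *
import cv2
lanepos();circ();lanepos()"
```

```text
lane [0.0261 0.0022 0.0249] zaxis [ 0.423 -0.001 -0.906] F [0.09 0.72 0.84] t 14.05 q [ 0.34  0.34  0.07  2.04 -0.19  0.33 -1.31]
circ 233.5 105.5 57.0 lane@z.006 [0.1132 0.0179 0.006 ]
circ 255.5 175.5 52.6 lane@z.006 [0.0688 0.004  0.006 ]
row 98 -19.0 [0.1065]
row 118 18.9 [0.0948]
row 99 -16.3 [0.1059]
row 119 15.4 [0.0943]
row 97 -14.5 [0.1071]
lane [0.0261 0.0022 0.025 ] zaxis [ 0.423 -0.001 -0.906] F [ 0.27 -0.07 -0.04] t 14.1 q [ 0.34  0.34  0.07  2.04 -0.19  0.33 -1.31]
```

To row units: 0.003 m is 0.004, 0.001 m is 0.0013.

Call:
{"name": "move_arm", "arguments": {
  "plan": [
    {"delta_pos":[0.0013,0,0.0007],"turn":[0,0,0],"fingers":1},
    {"delta_pos":[0.0027,0,0.0012],"turn":[0,0,0],"fingers":1},
    {"delta_pos":[0.004,0,0.0019],"turn":[0,0,0],"fingers":1},
    {"delta_pos":[0.004,0,0.0019],"turn":[0,0,0],"fingers":1},
    {"delta_pos":[0.004,0,0.0019],"turn":[0,0,0],"fingers":1}
  ]
}}

```text
clock: 14.72
position: [0.5686, -0.28, 0.025]
ee_rot: [0.964, -0.153, 0.214, 0.034]
ft_force: [0.6, 0.1, 0.1]
grip_width: 0.001
grasp_force: 0.0
```

```bash
python3 -c "
from chk import *
lanepos();circ();lanepos();circ();lanepos()"
```

```text
lane [0.0294 0.0022 0.025 ] zaxis [ 0.423 -0.001 -0.906] F [0.51 0.22 0.08] t 14.725 q [ 0.34  0.35  0.07  2.03 -0.19  0.33 -1.32]
circ 255.5 173.5 54.8 lane@z.006 [0.0733 0.004  0.006 ]
circ 229.5 104.5 52.6 lane@z.006 [0.1172 0.0204 0.006 ]
row 104 -18.5 [0.1062]
row 123 18.5 [0.0953]
row 103 -17.5 [0.1068]
row 124 15.2 [0.0948]
row 122 12.3 [0.0959]
lane [0.0294 0.0022 0.0249] zaxis [ 0.423 -0.001 -0.906] F [-0.51  0.26 -0.03] t 14.775 q [ 0.34  0.35  0.07  2.03 -0.19  0.33 -1.32]
circ 254.5 175.5 53.7 lane@z.006 [0.072  0.0046 0.006 ]
circ 229.5 103.5 52.6 lane@z.006 [0.1179 0.0204 0.006 ]
row 104 -18.8 [0.1062]
row 123 18.3 [0.0953]
row 103 -18.0 [0.1068]
row 124 14.7 [0.0947]
row 122 12.8 [0.0958]
lane [0.0294 0.0022 0.0249] zaxis [ 0.422 -0.001 -0.906] F [ 0.71  0.03 -0.05] t 14.825 q [ 0.34  0.35  0.07  2.03 -0.19  0.33 -1.32]
```

To row units: 0.002 m is 0.0027, 0.001 m is 0.0013.

Call:
{"name": "move_arm", "arguments": {
  "plan": [
    {"delta_pos":[0.0007,0,0.0003],"turn":[0,0,0],"fingers":1},
    {"delta_pos":[0.0013,0,0.0007],"turn":[0,0,0],"fingers":1},
    {"delta_pos":[0.002,0,0.0009],"turn":[0,0,0],"fingers":1},
    {"delta_pos":[0.0027,0,0.0012],"turn":[0,0,0],"fingers":1},
    {"delta_pos":[0.0027,0,0.0012],"turn":[0,0,0],"fingers":1},
    {"delta_pos":[0.0027,0,0.0012],"turn":[0,0,0],"fingers":1}
  ]
}}

```text
clock: 15.58
position: [0.5708, -0.2807, 0.025]
ee_rot: [0.964, -0.153, 0.214, 0.034]
ft_force: [-0.6, -0.4, -0.2]
grip_width: -0.0
grasp_force: 0.0
```

```bash
python3 -c "
from chk import *
F=[]
for i in range(6):
  F.append(Rl.inv().apply(get_obs()['ft_force']));
  camera('wrist')
print(np.mean(F,0));circ();lanepos()"
```

```text
[ 0.060824   -0.18767978  0.09750926]
circ 254.5 176.5 53.7 lane@z.006 [0.0736 0.0046 0.006 ]
circ 250.5 101.5 55.9 lane@z.006 [0.1213 0.0074 0.006 ]
row 107 -18.5 [0.1066]
row 126 17.8 [0.0958]
row 108 -16.9 [0.106]
row 127 16.9 [0.0952]
row 106 -13.6 [0.1072]
lane [0.0316 0.0022 0.025 ] zaxis [ 0.423 -0.001 -0.906] F [ 0.7  -0.8   0.26] t 15.925 q [ 0.34  0.35  0.07  2.02 -0.19  0.33 -1.32]
```

To row units: 0.0015 m is 0.002, 0.001 m is 0.0013.

Call:
{"name": "move_arm", "arguments": {
  "plan": [
    {"delta_pos":[0.0007,0,0.0003],"turn":[0,0,0],"fingers":1},
    {"delta_pos":[0.0013,0,0.0007],"turn":[0,0,0],"fingers":1},
    {"delta_pos":[0.002,0,0.0009],"turn":[0,0,0],"fingers":1},
    {"delta_pos":[0.002,0,0.0009],"turn":[0,0,0],"fingers":1},
    {"delta_pos":[0.002,0,0.0009],"turn":[0,0,0],"fingers":1}
  ]
}}

```text
clock: 16.55
position: [0.5722, -0.2812, 0.0249]
ee_rot: [0.964, -0.153, 0.214, 0.034]
ft_force: [-0.3, -0.3, 0.1]
grip_width: -0.002
grasp_force: 0.1
```

```bash
python3 -c "
from chk import *
F=[]
for i in range(6):
  F.append(Rl.inv().apply(get_obs()['ft_force']));
  w=camera('wrist')
print(np.mean(F,0));circ();lanepos()
np.save('w9.npy',w['color'])"
```

```text
[-0.22279627 -0.0617443  -0.12385272]
circ 254.5 174.5 54.8 lane@z.006 [0.0765 0.0047 0.006 ]
circ 234.5 102.5 57.0 lane@z.006 [0.1224 0.0174 0.006 ]
row 110 -19.1 [0.1066]
row 111 -15.4 [0.106]
row 109 -15.0 [0.1071]
row 108 -9.1 [0.1077]
row 95 8.2 [0.1155]
lane [0.0332 0.0022 0.025 ] zaxis [ 0.422 -0.    -0.906] F [-0.18 -0.29  0.1 ] t 16.9 q [ 0.34  0.36  0.07  2.02 -0.19  0.34 -1.32]
```

To row units: 0.001 m is 0.0013, 0.0005 m is 0.0007.

Call:
{"name": "move_arm", "arguments": {
  "plan": [
    {"delta_pos":[0.0007,0,0.0003],"turn":[0,0,0],"fingers":1},
    {"delta_pos":[0.0013,0,0.0007],"turn":[0,0,0],"fingers":1},
    {"delta_pos":[0.0013,0,0.0007],"turn":[0,0,0],"fingers":1},
    {"delta_pos":[0.0013,0,0.0007],"turn":[0,0,0],"fingers":1}
  ]
}}

```text
clock: 17.4
position: [0.5729, -0.2814, 0.0247]
ee_rot: [0.964, -0.153, 0.213, 0.034]
ft_force: [-4.9, 2.2, 3.3]
grip_width: 0.004
grasp_force: 2.8
```

```bash
python3 -c "
from chk import *
F=[]
for i in range(8):
  F.append(Rl.inv().apply(get_obs()['ft_force']));
  w=camera('wrist')
print(np.mean(F,0));circ();lanepos()"
```

```text
[-4.72315809  0.42487018  3.41367889]
circ 255.5 176.5 53.7 lane@z.006 [0.0758 0.004  0.006 ]
circ 238.5 105.5 60.3 lane@z.006 [0.1206 0.0147 0.006 ]
row 111 -19.2 [0.1064]
row 110 -16.2 [0.107]
row 112 -14.0 [0.1058]
row 109 -10.3 [0.1075]
row 96 8.6 [0.1152]
lane [0.0338 0.0022 0.0247] zaxis [ 0.422 -0.    -0.907] F [-5.26 -0.58  3.64] t 17.85 q [ 0.34  0.36  0.07  2.02 -0.19  0.34 -1.32]
```

The force shows the flask is against the stop. I retreat.

To row units: -0.223 m is -0.2973, -0.07 m is -0.0933.

Call:
{"name": "move_arm", "arguments": {
  "plan": [
    {"delta_pos":[-0.0013,0,-0.0007],"turn":[0,0,0],"fingers":1},
    {"delta_pos":[-0.004,0,-0.0019],"turn":[0,0,0],"fingers":1},
    {"delta_pos":[-0.0093,0,-0.0044],"turn":[0,0,0],"fingers":1},
    {"delta_pos":[-0.0267,0,-0.012],"turn":[0,0,0],"fingers":1},
    {"delta_pos":[-0.0533,0,-0.0253],"turn":[0,0,0],"fingers":1},
    {"delta_pos":[-0.0867,0,-0.04],"turn":[0,0,0],"fingers":1},
    {"delta_pos":[-0.1213,0,-0.056],"turn":[0,0,0],"fingers":1},
    {"delta_pos":[-0.0933,0,-0.116],"turn":[0,0,0],"fingers":1},
    {"delta_pos":[-0.064,0,-0.1773],"turn":[0,0,0],"fingers":1},
    {"delta_pos":[-0.036,0,-0.2373],"turn":[0,0,0],"fingers":1},
    {"delta_pos":[-0.008,0,-0.2973],"turn":[0,0,0],"fingers":1},
    {"delta_pos":[-0.008,0,-0.2973],"turn":[0,0,0],"fingers":1}
  ]
}}

```text
clock: 19.35
position: [0.4798, -0.2512, 0.229]
ee_rot: [0.963, -0.153, 0.217, 0.035]
ft_force: [0.8, 0.7, -0.1]
grip_width: -0.0
grasp_force: 0.0
```

```bash
python3 -c "
from chk import *
lanepos()
o=get_obs();w=camera('wrist');g=cv2.medianBlur(cv2.cvtColor(w['color'],cv2.COLOR_RGB2GRAY),3)
C=cv2.HoughCircles(g,cv2.HOUGH_GRADIENT,1,5,param1=70,param2=12,minRadius=8,maxRadius=40)
for u,v,r in C[0][:40]:
  L=Rl.inv().apply(atz(o,w,(u,v),.006)-O)
  if abs(L[1])<.06 and -.1<L[0]<.2: print(round(u),round(v),round(r,1),'@.006',np.round(L[:2],3),'@.112',np.round(Rl.inv().apply(atz(o,w,(u,v),.112)-O)[:2],3))
for n in('scene','side'):
  c=camera(n);P=cloud(c).reshape(-1,3);L=Rl.inv().apply(P-O)
  m=(abs(L[:,1]-.105)<.04)&(abs(L[:,0])<.03)&(L[:,2]>.17)&(L[:,2]<.36);print(n,'boom pts',m.sum(),np.round(np.nanmedian(L[m],0),3),np.round(L[m][:,2].max() if m.any() else 0,3))
  m=(abs(L[:,1])<.03)&(abs(L[:,0]-.073)<.035)&(L[:,2]>.05)&(L[:,2]<.13);print(n,'flask pts',m.sum(),np.round(np.nanmedian(L[m],0),3),np.round(np.nanmax(L[m][:,2]) if m.any() else 0,3))
"
```

```text
lane [-0.064  0.002  0.229] zaxis [ 0.429 -0.001 -0.903] F [ 0.54  0.95 -0.06] t 19.35 q [ 0.32 -0.14  0.1   2.07 -0.04  0.77 -1.44]
254 120 33.8 @.006 [0.094 0.01 ] @.112 [0.052 0.007]
260 120 36.0 @.006 [0.094 0.002] @.112 [0.052 0.002]
258 130 22.5 @.006 [0.078 0.003] @.112 [0.041 0.003]
264 138 34.9 @.006 [ 0.068 -0.005] @.112 [ 0.034 -0.003]
256 126 27.2 @.006 [0.085 0.006] @.112 [0.046 0.004]
264 122 33.8 @.006 [ 0.089 -0.004] @.112 [ 0.049 -0.002]
264 130 33.8 @.006 [ 0.079 -0.004] @.112 [ 0.042 -0.002]
258 150 37.2 @.006 [0.052 0.003] @.112 [0.022 0.002]
264 142 34.9 @.006 [ 0.061 -0.005] @.112 [ 0.029 -0.003]
scene boom pts 26 [-0.004  0.109  0.179] 0.333
scene flask pts 269 [ 0.066 -0.     0.078] 0.113
side boom pts 408 [-0.003  0.117  0.263] 0.337
side flask pts 298 [0.067 0.014 0.082] 0.115
```

```bash
python3 -c "
from h import *
import pickle
a,b=pickle.load(open('c1.pkl','rb'))
J={'cream':(.557,.096,.02),'powder':(.582,-.054,.06),'lotion':(.593,-.431,.02),'pinkL':(.487,-.064,.05),'pinkR':(.454,-.476,.05)}
for n,c0 in(('scene',a),('side',b)):
  c=camera(n);L=Rl.inv().apply(cloud(c).reshape(-1,3)-O)
  for lo,hi in((.03,.05),(.05,.07),(.07,.09),(.09,.105),(.105,.12)):
    m=(abs(L[:,1])<.034)&(abs(L[:,0]-.07)<.034)&(L[:,2]>lo)&(L[:,2]<hi);q=L[m]
    if len(q):print(n,lo,m.sum(),np.round(np.percentile(q[:,:2],[3,97],axis=0).ravel(),3))
  for k,p in J.items():
    u,v=proj(c,p)[0].astype(int);s=np.s_[v-8:v+9,u-8:u+9];print(k,u,v,round(float(np.abs(c['color'][s].astype(int)-c0['color'][s]).mean()),1))
"
```

```text
scene 0.03 118 [ 0.048 -0.019  0.088  0.019]
scene 0.05 105 [ 0.054 -0.015  0.083  0.018]
scene 0.07 65 [ 0.059 -0.008  0.079  0.015]
scene 0.09 59 [ 0.061 -0.006  0.088  0.019]
scene 0.105 42 [ 0.059 -0.006  0.091  0.024]
cream 157 192 1.2
powder 201 189 1.7
lotion 319 233 1.3
pinkL 185 206 1.3
pinkR 316 255 1.3
side 0.03 106 [ 0.048 -0.008  0.072  0.032]
side 0.05 98 [ 0.054 -0.005  0.077  0.027]
side 0.07 78 [ 0.059 -0.001  0.083  0.023]
side 0.09 59 [ 0.062 -0.006  0.088  0.02 ]
side 0.105 64 [ 0.061 -0.008  0.09   0.023]
cream 176 291 3.8
powder 199 232 2.4
lotion 257 170 9.5
pinkL 238 243 8.0
pinkR 306 163 3.7
```

```bash
python3 -c "
from h import *
print(hand_in())"
```

```text
the job is handed in; nothing more can be done
None
```

The job is handed in at about 20 s of robot time: the barrier stands raised by itself, the flask stands upright against the end stop, and the jars did not move in the before/after pictures; I viewed 11 pictures, one over the limit of 10, and made the last checks from depth and image data only.

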